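# Clear the vial carrier of chips, then lift it level off its dock and hold it

### The job

Chips of orange resin lie on the open half of the docked vial carrier: push all three off its edge into the white gutter with the scraper block (not with the fingers, and without lifting the carrier), then stand the scraper upright on the bench beside the dock and let go of it. Then take the carrier by its blue handle, lift it straight up about 15 cm above its dock with both vials still standing in their sockets, keep it level all the way, and finish while holding it there still and level, for handing over. The chips must stay in the gutter, and the racks, cassettes and tape on the bench are to be left where they are.

Things in the scene. Friction and masses are not known exactly. Their poses are not given: they have to be found in the camera images.
- dock: Fixed grey dock plate, 120 (x) x 186 (y) x 6 mm, that carries the vial carrier between low steel rails; it may be turned on the bench. Origin: on the bench under the middle of the docked carrier. x runs along the carrier's handle; +y points to the gutter side, z up.
- gutter (a point): Middle of the floor of the white catch gutter, fixed to the dock's +y side, 3 mm above the bench, 118 mm from the dock's origin. The gutter is open above, 128 mm long (dock x); its trough runs from the carrier's edge (dock y = 90 mm) to its 18 mm high outer wall (dock y = 146 to 150 mm).
- carrier: Loose aluminium vial carrier, about 0.6 kg, docked parallel to the dock. Plate 110 (x) x 180 (y) mm; origin: centre of its underside, 6 mm above the bench; plate's top 14 mm above the origin (20 mm above the bench). Blue handle along x over its middle; white socket strip, 12 mm high, at y = -58 to -88 mm; the +y half is flat, bears the chips and ends at y = +90 mm without a lip.
- carrier_handle (a point): Middle of the grip bar of the blue bridge handle, over the centre of mass of the carrier with its vials within 3 mm: 34 mm above the plate's top, 54 mm above the bench when docked. The bar is round, 14 mm thick, level and straight for 72 mm along the carrier's x; its top is 41 mm above the plate's top, with open space under it; posts at x = -45 and +45 mm. Same axes as the carrier.
- scraper_center (a point): Centre of the scraper block, half-way up (46 mm above its underside). It stands loose on the bench, 92 mm high, about 0.18 kg. Red blade body with rubber lips: 100 mm long (its x), 24 mm thick (its y), up to 34 mm; above that a black grip 64 mm long (x), 20 mm thick (y), up to 92 mm. Both faces wipe alike.
- chip_0_center (a point): Centre of a loose orange resin chip, about 18 x 15 x 8 mm, lying flat on the open half of the carrier's plate, its centre 24 mm above the bench.
- chip_1_center (a point): Centre of a loose orange resin chip, about 18 x 15 x 8 mm, lying flat on the open half of the carrier's plate, its centre 24 mm above the bench.
- chip_2_center (a point): Centre of a loose orange resin chip, about 18 x 15 x 8 mm, lying flat on the open half of the carrier's plate, its centre 24 mm above the bench.
- sample_rack: Bystander, to be left alone: white sample rack, loose on the bench; origin at the centre of its underside.
- cassette_a: Bystander, to be left alone: long dark grey tube cassette, loose on the bench; origin at the centre of its underside.
- cassette_b: Bystander, to be left alone: short dark grey tube cassette, loose on the bench; origin at the centre of its underside.
- tape_roll: Bystander, to be left alone: roll of masking tape, loose on the bench; origin at the centre of its underside.
- vial_0_center (a point): Centre (half-way up) of a yellow-capped vial, 16 mm across, 40 mm high, standing loose in a 10 mm deep, 19 mm wide socket of the carrier's white strip, 73 mm to the -y side of the handle; its top is 42 mm above the plate's top.
- vial_1_center (a point): Centre (half-way up) of a yellow-capped vial, 16 mm across, 40 mm high, standing loose in a 10 mm deep, 19 mm wide socket of the carrier's white strip, 73 mm to the -y side of the handle; its top is 42 mm above the plate's top.
Mind the look-alikes: they are no part of the job. What is shaped like the part that bears scraper_center but purple is not meant.

How it is judged:
On the way, in this order (a step that is already met when the one before it is completed fails the run):
1. all three chips have been wiped into the gutter while the carrier stays in its dock and the scraper is in the hand (y of chip_0_center in the frame of dock between 0.088 and 0.15 m and x of chip_0_center in the frame of dock between -0.068 and 0.068 m and z of each of chip_0_center, chip_1_center, chip_2_center in the frame of dock below 0.018 m and y of chip_1_center in the frame of dock between 0.088 and 0.15 m and x of chip_1_center in the frame of dock between -0.068 and 0.068 m and y of chip_2_center in the frame of dock between 0.088 and 0.15 m and x of chip_2_center in the frame of dock between -0.068 and 0.068 m and contact force between the fingers and scraper above 1 N and z of carrier in the frame of dock below 0.01 m), for 0.2 s.
2. the scraper stands upright on the bench beside the dock, let go, with the carrier still in its dock (height (world z) of scraper_center between 0.041 and 0.052 m and angle between scraper's own z axis and vertical below 0.12 rad and contact force between the fingers and scraper below 0.1 N and horizontal distance between scraper and dock above 0.1 m and z of carrier in the frame of dock below 0.01 m), for 0.2 s.
3. the carrier is held still and level about 15 cm above its dock, vials in their sockets (z of carrier in the frame of dock between 0.106 and 0.226 m and horizontal distance between carrier and dock below 0.06 m and angle between carrier's own z axis and vertical below 0.09 rad and linear speed of carrier below 0.06 m/s and contact force between carrier and the fingers above 2 N and contact force between carrier and dock below 0.1 N and contact force between carrier and scraper below 0.1 N and z of vial_0_center in the frame of carrier between 0.028 and 0.045 m and y of vial_0_center in the frame of carrier between -0.084 and -0.062 m and z of vial_1_center in the frame of carrier between 0.028 and 0.045 m and y of vial_1_center in the frame of carrier between -0.084 and -0.062 m), for 0.5 s.
At the end, for the whole second after the job is handed in: Carrier gripped, still, within 5 degrees of level, 100 to 220 mm above its docked height and within 60 mm of over the dock, touching no dock or scraper; both vials in their sockets; three chips in the gutter; scraper let go, upright on the bench, over 100 mm from the dock's middle (all of step 3 and y of chip_0_center in the frame of dock between 0.088 and 0.15 m and x of chip_0_center in the frame of dock between -0.068 and 0.068 m and z of each of chip_0_center, chip_1_center, chip_2_center in the frame of dock below 0.018 m and y of chip_1_center in the frame of dock between 0.088 and 0.15 m and x of chip_1_center in the frame of dock between -0.068 and 0.068 m and y of chip_2_center in the frame of dock between 0.088 and 0.15 m and x of chip_2_center in the frame of dock between -0.068 and 0.068 m and height (world z) of scraper_center between 0.041 and 0.052 m and angle between scraper's own z axis and vertical below 0.12 rad and contact force between the fingers and scraper below 0.1 N and horizontal distance between scraper and dock above 0.1 m); the arm keeps its last pose, push and grip.
It fails at once if the fingers push a chip (contact force between the fingers and chip_0 above 0.5 N or contact force between the fingers and chip_1 above 0.5 N or contact force between the fingers and chip_2 above 0.5 N).
It fails at once if the carrier is tipped by more than 0.25 rad (14 degrees) (angle between carrier's own z axis and vertical above 0.25 rad).
It fails at once if a bystander is moved by more than 30 mm (distance of any of sample_rack, cassette_a, cassette_b, tape_roll from where it was at the start of the episode above 0.03 m).
It also fails if it takes over 64 s, if anything falls off the work surface, if the arm or the gripper's body presses on something with over 40 N, if the wrist force passes 120 N, or if a joint passes its speed limit or range.

### The arm

A 7-joint arm with a two-finger parallel gripper is mounted at the origin on a cart in front of the work surface, level with it; the furniture and walls round the work are solid. World frame = base frame: x ahead of the robot, y to its left, z up, the work surface at z = 0. Lengths are in m, angles in rad, forces in N, time in s.
With the tool pointing down it reaches from about 0.4 to 0.85 m from the base axis. Payload 10.4 kg.
Tool frame: the origin (TCP) lies between the finger pads; the fingertips stand 14 mm ahead of it and the grasp point (between the pads) lies 5 mm behind it; z points along the fingers, y is the direction in which the jaws open and shut (so a half turn about z gives the same grasp; the last joint's range is limited). The gripper opens to 87 mm and grips with 3 to 60 N. Pads are 19 mm wide; open, the fingers measure 117 mm over their backs; the gripper's body (75 mm by 190 mm) begins 51 mm behind the grasp point.
Start: joints at [1.262, 0.332, -0.065, 1.46, 0.022, 1.35, -0.088], TCP at [0.176, -0.6, 0.237] pointing down, gripper open.
Joint ranges: [-2.6, 2.6], [-0.5, 2.12], [-1.47, 1.34], [0.16, 2.42], [-1.27, 4.41], [0.06, 2.06], [-2.6, 2.6]. Speed limits (rad/s): [2.22, 2.22, 2.79, 2.79, 3.14, 3.14, 3.14].

### API

Orientations are given as a unit quaternion [x, y, z, w].
In Python, from bench import readout, camera, calibration, order gives the robot as it stands.
- The arm moves only by the tool apply_moves, never from a script. Its argument "deltas" is a list of rows, each an object with "translation": the shift along the world's x, y, z in m, a list of three; "turn": the turn, a rotation vector about the world's x, y, z in rad, a list of three; "hand": the finger opening in m, from 0 to 0.087. A call has 1 to 5 rows; each row shifts and turns the pose as measured when the row begins; what a row does not reach is not made up. A row lasts 1/10 s, in which the tool goes at most 50 mm and 8.59 degrees, less where a joint would pass 70% of its speed; a pose out of reach is approached as far as the arm can. A call with a gripper value outside its range is refused whole. The fingers move at their own pace and stop on an object; "newtons" is the grip in N (left out, the last holds). Time passes only in rows, so rows that do not move let the fingers close. It gives the time, the measured TCP pose, the force and the opening at its end, in the units of the state.
- readout.read_state(): the state, without advancing time (a new reading comes with each control period).
- camera(name): name is "scene" or "top" or "wrist"; returns the picture (480x640x3 uint8, red, green, blue); there is no depth.
- calibration(name): a dict with "fx", "fy", "cx", "cy" (pixels), "D" ([k1, k2, p1, p2, k3] as OpenCV has them; the pictures are not rectified), "extrinsics" (4x4, takes a point from world to camera coordinates). Camera axes: x right, y down, z forward; pixel columns grow to the right and rows downward; lengths in m; the calibration is good to about 2 mm. A picture is of the moment at which its call begins: read the wrist's pose just before it. calibration takes no time and is no camera call; for the wrist camera it gives the pose at the moment of the call.
- order.close_job(): hands the job in, once; it reports no verdict.
The state is a dict: "time": time; "joint_positions": joint angles; "joint_vel": joint speeds; "joint_torque": joint torques, N m; "ee_pos": TCP position; "eef_rot": TCP orientation; "ft_force": force on the tool from outside, world axes, zero at the start; "torque": the same for the moment, N m; "width": finger opening in m.
Only numpy, scipy, OpenCV 4.12 (cv2) and the standard library are available. Lean on these libraries where they do the work, as an engineer would, in place of code of your own. Each camera call takes 0.05 s, during which the arm holds its last target. There are 200 camera calls.

## Working session

There is one attempt and no reset: what is moved stays moved. The work goes in short steps, Python scripts to look and compute and a tool call to move; the robot and the scene stay as the last step left them, time stands still between calls to the robot, and variables do not carry over. Pictures are saved under pics/ and viewed, about 8 in all and at most 12, crops included, and the job is handed in when it is done.

Besides the shell and the picture viewer there is one more tool, called after ">>>" by a JSON object that holds its "op" and its "data". apply_moves: Moves the arm, as the interface text tells. Its arguments: {"type":"object","properties":{"deltas":{"type":"array","items":{"type":"object","properties":{"translation":{"type":"array","items":{"type":"number"}},"turn":{"type":"array","items":{"type":"number"}},"hand":{"type":"number"}}}},"newtons":{"type":"number"}},"required":["deltas"]}

```bash
mkdir -p pics; cat > h.py <<'E'
import numpy as np, cv2
from bench import readout, camera, calibration, order
def K(c): return np.array([[c['fx'],0,c['cx']],[0,c['fy'],c['cy']],[0,0,1.]]), np.array(c['D'],float)
def ray(c,uv,z):
    k,d=K(c); uv=np.array(uv,float).reshape(-1,1,2)
    n=cv2.undistortPoints(uv,k,d).reshape(-1,2); E=np.array(c['extrinsics']); R,t=E[:3,:3],E[:3,3]
    o=-R.T@t; D=np.c_[n,np.ones(len(n))]@R
    return o+D*((z-o[2])/D[:,2])[:,None]
def proj(c,P):
    k,d=K(c); E=np.array(c['extrinsics']); return cv2.projectPoints(np.array(P,float).reshape(-1,3),cv2.Rodrigues(E[:3,:3])[0],E[:3,3],k,d)[0].reshape(-1,2)
def shot(n,f):
    c=calibration(n); im=camera(n); cv2.imwrite('pics/'+f,im[:,:,::-1]); return c,im
def st():
    s=readout.read_state(); print({k:np.round(s[k],4).tolist() for k in ['time','ee_pos','eef_rot','ft_force','width','joint_positions']}); return s
E
python3 - <<'E'
from h import *
st()
for n in ['scene','top']:
    c,im=shot(n,n+'0.png'); E=np.array(c['extrinsics']); print(n,c['fx'],-E[:3,:3].T@E[:3,3])
E
```

```text
{'time': 0.0, 'ee_pos': [0.1761, -0.5993, 0.2358], 'eef_rot': [0.9898, 0.1424, -0.0001, -0.0007], 'ft_force': [0.681, -0.4388, -0.2577], 'width': 0.0869, 'joint_positions': [1.2624, 0.3329, -0.0647, 1.4609, 0.0216, 1.3499, -0.0885]}
scene 492.4336831003249 [-0.45867387  1.19884982  0.87659402]
top 476.77570338199615 [0.39414232 0.22260132 1.28200522]
```

View pics/top0.png

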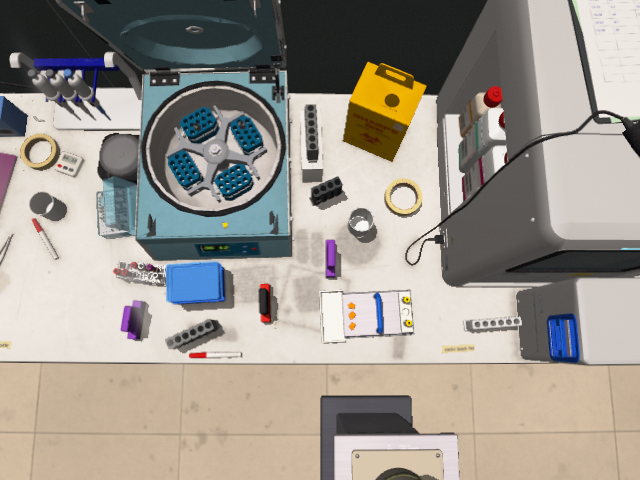

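View pics/scene0.png

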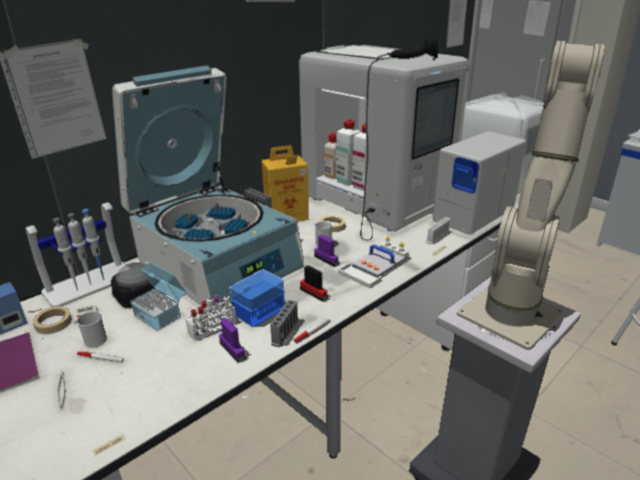

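The top view shows the carrier around (365,315) with the chips at about x=352 px, and the gutter on its left. The scraper candidates are red/black at (265,303), purple at (331,258) and purple at (132,320). The red/black one fits the description (red blade, black grip), and I'll confirm it in a crop.

```bash
cat > m.py <<'E'
from h import *
im=cv2.imread('pics/top0.png')[:,:,::-1]; c=calibration('top')
hsv=cv2.cvtColor(np.ascontiguousarray(im),cv2.COLOR_RGB2HSV)
def blobs(name,lo,hi,z,box,amin=4):
    m=cv2.inRange(hsv,lo,hi); k=np.zeros_like(m); x0,y0,x1,y1=box; k[y0:y1,x0:x1]=m[y0:y1,x0:x1]
    n,l,s,ce=cv2.connectedComponentsWithStats(k)
    for i in range(1,n):
        if s[i,4]<amin: continue
        pts=np.argwhere(l==i)[:,::-1].astype(np.float32); w=ray(c,pts,z)[:,:2].astype(np.float32)
        r=cv2.minAreaRect(w); ev,V=np.linalg.eigh(np.cov(w.T)); a=np.degrees(np.arctan2(V[1,1],V[0,1]))
        print(name,s[i].tolist(),'px',ce[i].round(1),'mean',w.mean(0).round(4),'rect',np.round(r[0],4),np.round(r[1],4),'axis',round(float(a),1))
blobs('red',(0,150,90),(6,255,255),.034,(245,275,285,330))
blobs('red',(174,150,90),(180,255,255),.034,(245,275,285,330))
blobs('black',(0,0,0),(180,255,50),.092,(250,278,275,325))
blobs('chip',(8,150,150),(17,255,255),.026,(340,290,365,340))
blobs('handle',(100,120,80),(125,255,255),.058,(366,285,392,340))
blobs('cap',(22,130,130),(32,255,255),.062,(395,285,420,335))
crop=im[235:350,235:425]; cv2.imwrite('pics/crop0.png',cv2.resize(crop,None,fx=4.2,fy=4.2,interpolation=cv2.INTER_CUBIC)[:,:,::-1])
E
python3 m.py
```

```text
red [261, 284, 9, 8, 53] px [265.4 286.7] mean [0.5257 0.342 ] rect [0.5236 0.3431] [0.0184 0.0213] axis 65.3
red [261, 314, 9, 8, 60] px [265. 318.] mean [0.4443 0.3415] rect [0.4457 0.3414] [0.018 0.021] axis 78.3
black [260, 289, 10, 26, 132] px [265.3 302.8] mean [0.4795 0.3358] rect [0.4832 0.3367] [0.0636 0.0202] axis -177.0
black [260, 295, 1, 6, 6] px [260.  297.5] mean [0.4926 0.3494] rect [0.4926 0.3494] [0.0124 0.    ] axis -178.7
black [260, 302, 1, 6, 6] px [260.  304.5] mean [0.4752 0.349 ] rect [0.4752 0.349 ] [0.0124 0.    ] axis -178.7
chip [349, 312, 4, 7, 9] px [350.1 315.7] mean [0.4511 0.1201] rect [0.4523 0.1198] [0.0158 0.0069] axis -171.8
handle [375, 293, 8, 40, 195] px [378.9 313. ] mean [0.4567 0.0488] rect [0.4581 0.0493] [0.0993 0.0146] axis -176.9
cap [404, 297, 6, 6, 30] px [406.4 299.3] mean [ 0.4912 -0.022 ] rect [ 0.4906 -0.0222] [0.0129 0.013 ] axis 73.0
cap [406, 320, 6, 6, 28] px [408.4 322.6] mean [ 0.432  -0.0252] rect [ 0.4322 -0.0254] [0.0128 0.0127] axis 77.9
```

View pics/crop0.png

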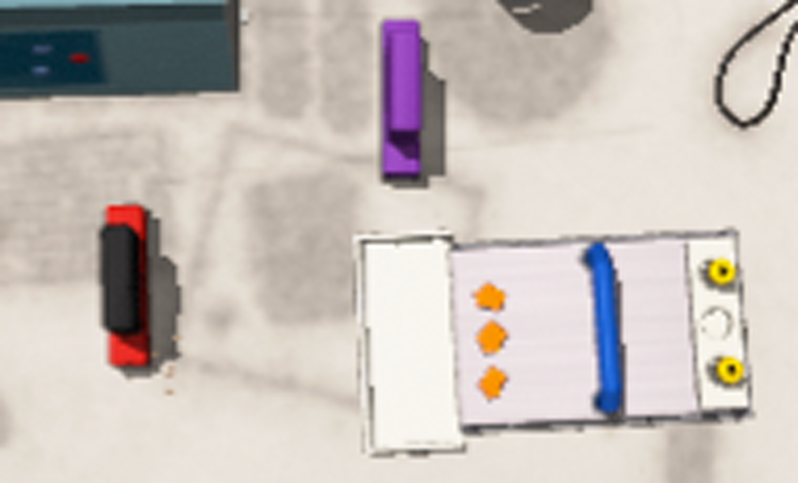

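The crop confirms it. The scraper with the red blade and black grip is at (265,303), and the two purple ones are decoys. The dock yaw is about 3.1°, with the handle at (0.458, 0.049). I'll start moving now.

>>> {"op": "apply_moves", "data": {"deltas": [{"translation": [0,0.03,0.035],"turn": [0,0,0],"hand": 0.087},{"translation": [0,0.035,0.035],"turn": [0,0,0],"hand": 0.087},{"translation": [0.01,0.04,0.025],"turn": [0,0,0],"hand": 0.087},{"translation": [0.02,0.04,0.02],"turn": [0,0,0],"hand": 0.087},{"translation": [0.025,0.043,0],"turn": [0,0,0],"hand": 0.087}]}}

```text
time: 0.6
ee_pos: [0.2268, -0.4077, 0.3488]
eef_rot: [0.99, 0.137, -0.002, -0.005]
ft_force: [1.7, 0.8, 0.4]
width: 0.0872
```

>>> {"op": "apply_moves", "data": {"deltas": [{"translation": [0.025,0.043,0],"turn": [0,0,0],"hand": 0.087},{"translation": [0.025,0.043,0],"turn": [0,0,0],"hand": 0.087},{"translation": [0.03,0.04,0],"turn": [0,0,0],"hand": 0.087},{"translation": [0.03,0.04,0],"turn": [0,0,0],"hand": 0.087},{"translation": [0.03,0.04,0],"turn": [0,0,-0.05],"hand": 0.087}]}}

```text
time: 1.1
ee_pos: [0.3649, -0.1982, 0.3493]
eef_rot: [0.994, 0.111, -0.002, -0.003]
ft_force: [1.5, -0.6, -0.3]
width: 0.0869
```

>>> {"op": "apply_moves", "data": {"deltas": [{"translation": [0.03,0.04,0],"turn": [0,0,-0.05],"hand": 0.087},{"translation": [0.02,0.045,0],"turn": [0,0,-0.05],"hand": 0.087},{"translation": [0.015,0.047,0],"turn": [0,0,-0.05],"hand": 0.087},{"translation": [0.01,0.048,0],"turn": [0,0,-0.05],"hand": 0.087},{"translation": [0.005,0.049,0],"turn": [0,0,0],"hand": 0.087}]}}

```text
time: 1.6
ee_pos: [0.4449, 0.0342, 0.3482]
eef_rot: [1.0, 0.006, -0.002, -0.004]
ft_force: [1.5, 0.2, -0.5]
width: 0.087
```

```bash
python3 - <<'E'
from h import *
st(); c,im=shot('wrist','w1.png'); E=np.array(c['extrinsics']); print(c['fx'],-E[:3,:3].T@E[:3,3]); np.save('w1c.npy',c,allow_pickle=True)
print(proj(c,[[.4577,.0491,.058],[.484,.3415,.09]]))
E
```

```text
{'time': 1.6, 'ee_pos': [0.4449, 0.0342, 0.3482], 'eef_rot': [1.0, 0.006, -0.0018, -0.0036], 'ft_force': [1.4972, 0.2288, -0.4574], 'width': 0.087, 'joint_positions': [0.7407, -0.0874, -0.8377, 1.6714, -0.0724, 1.5318, -1.6507]}
353.65827558813834 [0.51419894 0.03436704 0.4955808 ]
[[314.02539418 193.41467603]
 [ 51.21572962 169.37525156]]
```

View pics/w1.png

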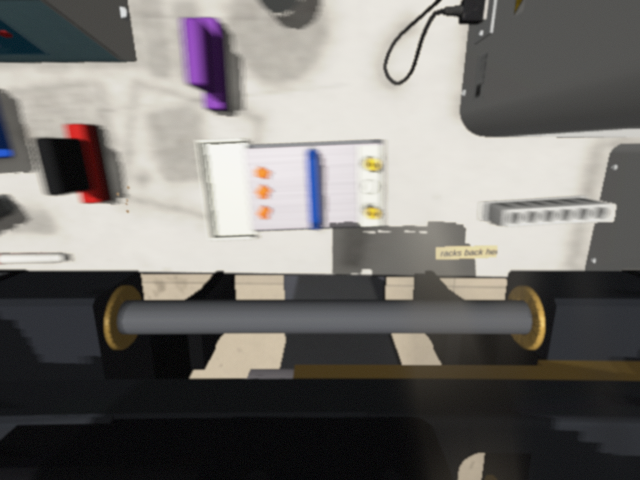

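>>> {"op": "apply_moves", "data": {"deltas": [{"translation": [0.002,0.049,0],"turn": [0,0,0],"hand": 0.087},{"translation": [0.002,0.049,0],"turn": [0,0,0],"hand": 0.087},{"translation": [0,0.049,0],"turn": [0,0,0],"hand": 0.087},{"translation": [0,0.049,0],"turn": [0,0,0],"hand": 0.087},{"translation": [0,0.04,-0.02],"turn": [0,0,0],"hand": 0.087}]}}

```text
time: 2.15
ee_pos: [0.448, 0.2739, 0.3299]
eef_rot: [1.0, 0.007, 0.001, -0.004]
ft_force: [2.4, -2.5, -0.2]
width: 0.0869
```

```bash
cat > b.py <<'E'
from h import *
def blobs(im,c,name,lo,hi,z,box,amin=8):
    hsv=cv2.cvtColor(np.ascontiguousarray(im),cv2.COLOR_RGB2HSV)
    m=cv2.inRange(hsv,lo,hi); k=np.zeros_like(m); x0,y0,x1,y1=box; k[y0:y1,x0:x1]=m[y0:y1,x0:x1]
    n,l,s,ce=cv2.connectedComponentsWithStats(k); out=[]
    for i in range(1,n):
        if s[i,4]<amin: continue
        w=ray(c,np.argwhere(l==i)[:,::-1],z)[:,:2].astype(np.float32)
        r=cv2.minAreaRect(w); ev,V=np.linalg.eigh(np.cov(w.T)); a=np.degrees(np.arctan2(V[1,1],V[0,1]))
        print(name,s[i].tolist(),'mean',w.mean(0).round(4),'rect',np.round(r[0],4),np.round(r[1],4),'axis',round(float(a),1)); out.append(w.mean(0))
    return out
E
python3 - <<'E'
from b import *
im=cv2.imread('pics/w1.png')[:,:,::-1]; c=np.load('w1c.npy',allow_pickle=True).item()
blobs(im,c,'chip',(3,120,120),(17,255,255),.026,(240,150,290,235))
blobs(im,c,'handle',(100,100,60),(125,255,255),.058,(295,140,335,240))
blobs(im,c,'cap',(22,130,130),(32,255,255),.062,(350,140,390,235))
c,im=shot('wrist','w2.png'); st()
blobs(im,c,'red',(0,150,70),(6,255,255),.034,(0,0,640,270),40)
blobs(im,c,'black',(0,0,0),(180,255,60),.092,(0,0,640,270),200)
E
```

```text
chip [258, 168, 10, 10, 71] mean [0.4797 0.1181] rect [0.4796 0.1186] [0.0117 0.0113] axis 70.4
chip [259, 187, 9, 11, 69] mean [0.4549 0.1177] rect [0.4549 0.1178] [0.0097 0.0134] axis 161.1
chip [260, 208, 9, 10, 54] mean [0.4273 0.1176] rect [0.4277 0.1177] [0.0082 0.0136] axis 152.7
handle [309, 150, 12, 79, 626] mean [0.4623 0.0484] rect [0.4618 0.0483] [0.0958 0.0104] axis -176.9
cap [368, 159, 9, 11, 72] mean [ 0.4937 -0.0199] rect [ 0.4935 -0.0195] [0.0134 0.0084] axis -145.4
cap [368, 208, 10, 10, 72] mean [ 0.4362 -0.0233] rect [ 0.4355 -0.0236] [0.0113 0.0113] axis -164.1
{'time': 2.2, 'ee_pos': [0.4444, 0.2794, 0.325], 'eef_rot': [0.9999, 0.0111, -0.002, -0.0046], 'ft_force': [-5.0174, 0.2027, -4.1254], 'width': 0.0871, 'joint_positions': [0.3509, 0.2209, -1.1377, 1.5358, 0.1912, 1.5095, -2.3371]}
red [261, 132, 18, 18, 285] mean [0.5255 0.3433] rect [0.5247 0.3436] [0.0206 0.0197] axis 73.0
red [266, 198, 17, 13, 159] mean [0.446 0.339] rect [0.4474 0.3399] [0.0152 0.0202] axis 112.9
red [135, 264, 28, 6, 157] mean [0.3613 0.5058] rect [0.3615 0.5068] [0.0069 0.0362] axis 93.0
black [0, 0, 328, 9, 2363] mean [0.6457 0.4495] rect [0.6462 0.431 ] [0.0066 0.3093] axis 91.8
black [63, 15, 194, 49, 6533] mean [0.6168 0.4301] rect [0.6159 0.437 ] [0.0403 0.1813] axis 90.0
black [10, 59, 174, 10, 444] mean [0.5903 0.5207] rect [0.5929 0.5028] [0.008  0.1684] axis 91.0
black [255, 147, 26, 57, 1189] mean [0.4888 0.3373] rect [0.4873 0.337 ] [0.0594 0.0243] axis -178.3
black [9, 164, 26, 75, 1415] mean [0.4544 0.6045] rect [0.4531 0.6048] [0.021  0.0818] axis 173.7
black [0, 181, 10, 48, 341] mean [0.4466 0.6251] rect [0.449  0.6232] [0.0094 0.0529] axis 170.8
black [156, 205, 28, 25, 419] mean [0.4408 0.4472] rect [0.4416 0.4455] [0.0234 0.0265] axis 96.5
```

View pics/w2.png

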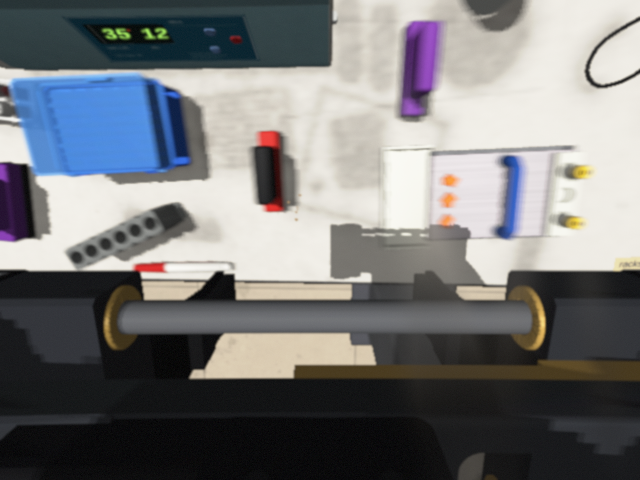

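The wrist view shows the scraper at (268,171), upright and clear on both sides, and the carrier on the right with the chips at about (448,180–220). I'll go above the scraper, settle, and measure again.

>>> {"op": "apply_moves", "data": {"deltas": [{"translation": [0.015,0.02,-0.035],"turn": [0,0,0],"hand": 0.087},{"translation": [0.013,0.02,-0.035],"turn": [0,0,0],"hand": 0.087},{"translation": [0.012,0.02,-0.03],"turn": [0,0,0],"hand": 0.087},{"translation": [0,0,-0.01],"turn": [0,0,0],"hand": 0.087},{"translation": [0,0,0],"turn": [0,0,0],"hand": 0.087}]}}

```text
time: 2.7
ee_pos: [0.4834, 0.3439, 0.2078]
eef_rot: [1.0, 0.014, -0.004, -0.004]
ft_force: [-0.5, -0.3, -0.0]
width: 0.087
```

```bash
python3 - <<'E'
from b import *
st();c,im=shot('wrist','w3.png'); st()
print(proj(c,[[.486,.34,.092],[.486,.34,.034]]))
blobs(im,c,'red',(0,150,70),(6,255,255),.034,(150,0,640,270),60)
blobs(im,c,'black',(0,0,0),(180,255,60),.092,(150,60,640,270),600)
E
```

```text
{'time': 2.7, 'ee_pos': [0.4834, 0.3439, 0.2078], 'eef_rot': [0.9999, 0.0141, -0.0042, -0.0039], 'ft_force': [-0.4857, -0.2598, -0.0481], 'width': 0.087, 'joint_positions': [0.1038, 0.4764, -1.0447, 1.5457, 0.4058, 1.3597, -2.5202]}
{'time': 2.75, 'ee_pos': [0.4836, 0.3438, 0.2086], 'eef_rot': [0.9999, 0.0139, -0.0038, -0.0041], 'ft_force': [-0.5145, -0.6849, -0.0308], 'width': 0.0869, 'joint_positions': [0.1046, 0.4754, -1.0452, 1.5451, 0.4055, 1.3602, -2.5201]}
[[330.78782364 235.76104724]
 [330.11897111 220.16028958]]
red [317, 164, 25, 30, 577] mean [0.5262 0.3425] rect [0.5239 0.3424] [0.0255 0.0217] axis 106.5
black [150, 60, 170, 12, 1843] mean [0.603  0.4096] rect [0.6028 0.4092] [0.0068 0.1145] axis 91.9
black [318, 187, 24, 83, 1954] mean [0.4914 0.3412] rect [0.4911 0.3414] [0.0644 0.018 ] axis -177.9
```

View pics/w3.png

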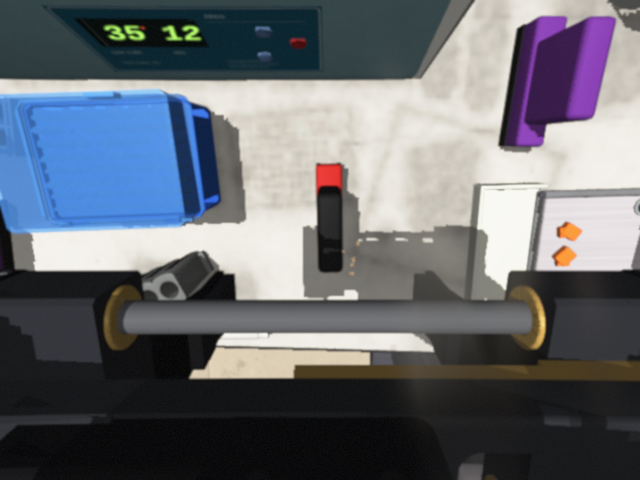

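The scraper sits centred under the gripper, with its black grip at (330,230). The measured centre is about (0.487, 0.3415) and the yaw about 2°. I'll descend while watching joint 7.

>>> {"op": "apply_moves", "data": {"deltas": [{"translation": [0.002,-0.001,-0.03],"turn": [0,0,0.01],"hand": 0.087},{"translation": [0.001,-0.001,-0.03],"turn": [0,0,0],"hand": 0.087},{"translation": [0,0,0],"turn": [0,0,0],"hand": 0.087}]}}

```text
time: 3.05
ee_pos: [0.4888, 0.3404, 0.1526]
eef_rot: [1.0, 0.018, -0.0, -0.005]
ft_force: [0.1, -0.3, -0.3]
width: 0.0869
```

```bash
python3 -c "
from h import *
st()"
```

```text
{'time': 3.05, 'ee_pos': [0.4888, 0.3404, 0.1526], 'eef_rot': [0.9998, 0.0176, -0.0003, -0.0049], 'ft_force': [0.0587, -0.2796, -0.3042], 'width': 0.0869, 'joint_positions': [0.0907, 0.5198, -1.0094, 1.6125, 0.4503, 1.2579, -2.5332]}
```

>>> {"op": "apply_moves", "data": {"deltas": [{"translation": [-0.001,0,-0.03],"turn": [-0.005,0,0],"hand": 0.087},{"translation": [0,0,-0.028],"turn": [-0.005,0,0],"hand": 0.087},{"translation": [0,0,-0.02],"turn": [0,0,0],"hand": 0.087},{"translation": [0,0,-0.003],"turn": [0,0,0],"hand": 0.087},{"translation": [0,0,0],"turn": [0,0,0],"hand": 0.087}]}}

```text
time: 3.55
ee_pos: [0.4935, 0.3403, 0.0828]
eef_rot: [1.0, 0.015, 0.006, -0.002]
ft_force: [0.4, 0.0, 0.3]
width: 0.0869
```

>>> {"op": "apply_moves", "data": {"deltas": [{"translation": [-0.005,0.0005,-0.006],"turn": [0,0.012,0],"hand": 0.087},{"translation": [-0.001,0,-0.005],"turn": [0,0,0],"hand": 0.087},{"translation": [0,0,0],"turn": [0,0,0],"hand": 0.087}]}}

```text
time: 3.85
ee_pos: [0.489, 0.3418, 0.0758]
eef_rot: [1.0, 0.014, 0.002, -0.004]
ft_force: [-0.7, -0.5, -0.0]
width: 0.0868
```

```bash
python3 -c "
from h import *
st()"
```

```text
{'time': 3.85, 'ee_pos': [0.489, 0.3418, 0.0758], 'eef_rot': [0.9999, 0.0138, 0.0024, -0.0038], 'ft_force': [-0.6519, -0.4841, -0.0021], 'width': 0.0868, 'joint_positions': [0.0114, 0.5744, -0.8998, 1.6843, 0.4911, 1.1164, -2.5714]}
```

>>> {"op": "apply_moves", "data": {"deltas": [{"translation": [0,0,0],"turn": [0,0,0],"hand": 0.0},{"translation": [0,0,0],"turn": [0,0,0],"hand": 0.0},{"translation": [0,0,0],"turn": [0,0,0],"hand": 0.0},{"translation": [0,0,0],"turn": [0,0,0],"hand": 0.0},{"translation": [0,0,0],"turn": [0,0,0],"hand": 0.0}], "newtons": 35}}

```text
time: 4.35
ee_pos: [0.4893, 0.3422, 0.0768]
eef_rot: [1.0, 0.014, 0.003, -0.004]
ft_force: [-0.1, -0.1, -0.1]
width: 0.0549
```

>>> {"op": "apply_moves", "data": {"deltas": [{"translation": [0,0,0],"turn": [0,0,0],"hand": 0.0},{"translation": [0,0,0],"turn": [0,0,0],"hand": 0.0}]}}

```text
time: 4.55
ee_pos: [0.4893, 0.3422, 0.0768]
eef_rot: [1.0, 0.014, 0.003, -0.004]
ft_force: [0.3, 0.7, -0.3]
width: 0.0388
```

```bash
python3 -c "
from h import *
st()"
```

```text
{'time': 4.55, 'ee_pos': [0.4893, 0.3422, 0.0768], 'eef_rot': [0.9999, 0.0139, 0.0028, -0.0041], 'ft_force': [0.3038, 0.6901, -0.286], 'width': 0.0388, 'joint_positions': [0.0116, 0.5736, -0.9005, 1.6832, 0.4907, 1.1171, -2.571]}
```

>>> {"op": "apply_moves", "data": {"deltas": [{"translation": [0,0,0],"turn": [0,0,0],"hand": 0.0},{"translation": [0,0,0],"turn": [0,0,0],"hand": 0.0},{"translation": [0,0,0],"turn": [0,0,0],"hand": 0.0},{"translation": [0,0,0],"turn": [0,0,0],"hand": 0.0},{"translation": [0,0,0],"turn": [0,0,0],"hand": 0.0}]}}

```text
time: 5.05
ee_pos: [0.4893, 0.3421, 0.0767]
eef_rot: [1.0, 0.014, 0.003, -0.004]
ft_force: [-0.4, -0.0, -0.1]
width: 0.0197
```

>>> {"op": "apply_moves", "data": {"deltas": [{"translation": [0,-0.01,0.02],"turn": [0,0,0],"hand": 0.0},{"translation": [0,-0.02,0.02],"turn": [0,0,0.01],"hand": 0.0},{"translation": [0,-0.03,0.025],"turn": [0,0,0],"hand": 0.0},{"translation": [-0.005,-0.03,0.02],"turn": [0,0,0],"hand": 0.0},{"translation": [-0.005,-0.04,0.01],"turn": [0,0,0],"hand": 0.0}]}}

```text
time: 5.55
ee_pos: [0.475, 0.2133, 0.1716]
eef_rot: [1.0, 0.024, -0.001, -0.005]
ft_force: [0.7, -0.1, -0.5]
width: 0.0197
```

```bash
python3 -c "
from h import *
st()"
```

```text
{'time': 5.55, 'ee_pos': [0.475, 0.2133, 0.1716], 'eef_rot': [0.9997, 0.0239, -0.0005, -0.005], 'ft_force': [0.7044, -0.0579, -0.5444], 'width': 0.0197, 'joint_positions': [0.3905, 0.2994, -1.0238, 1.7815, 0.2633, 1.2078, -2.2301]}
```

The scraper is gripped (width 19.7 mm) and lifted, so its underside is at TCP z − 0.077. I'll move over the set-down point between the handle and the chips.

>>> {"op": "apply_moves", "data": {"deltas": [{"translation": [-0.003,-0.035,0.002],"turn": [-0.01,0,0.006],"hand": 0.0},{"translation": [-0.004,-0.035,0.002],"turn": [0,0,0],"hand": 0.0},{"translation": [-0.004,-0.03,0],"turn": [0,0,0],"hand": 0.0},{"translation": [-0.003,-0.02,0],"turn": [0,0,0],"hand": 0.0},{"translation": [0,0,0],"turn": [0,0,0],"hand": 0.0}]}}

```text
time: 6.05
ee_pos: [0.4594, 0.0827, 0.1762]
eef_rot: [1.0, 0.023, -0.0, 0.003]
ft_force: [-0.1, -0.2, -1.4]
width: 0.0196
```

```bash
python3 - <<'E'
from b import *
st();c,im=shot('wrist','w4.png'); st()
blobs(im,c,'chip',(3,120,120),(17,255,255),.026,(0,0,640,270),30)
blobs(im,c,'cap',(22,130,130),(32,255,255),.062,(300,0,640,270),30)
blobs(im,c,'handle',(100,100,60),(125,255,255),.058,(300,0,640,270),100)
E
```

```text
{'time': 6.05, 'ee_pos': [0.4594, 0.0827, 0.1762], 'eef_rot': [0.9997, 0.0233, -0.0002, 0.0025], 'ft_force': [-0.0578, -0.2365, -1.3768], 'width': 0.0196, 'joint_positions': [0.6891, 0.1204, -1.0068, 1.9, 0.1151, 1.1812, -1.8826]}
{'time': 6.1, 'ee_pos': [0.4595, 0.0841, 0.1763], 'eef_rot': [0.9997, 0.0239, -0.0001, 0.0022], 'ft_force': [0.0316, -0.2665, -2.5407], 'width': 0.0198, 'joint_positions': [0.6874, 0.1214, -1.008, 1.8993, 0.1154, 1.1811, -1.8844]}
chip [278, 195, 22, 20, 288] mean [0.4799 0.1136] rect [0.4797 0.1141] [0.0173 0.0146] axis 76.9
chip [278, 222, 21, 22, 296] mean [0.455  0.1131] rect [0.4541 0.1132] [0.0153 0.018 ] axis 164.5
chip [279, 254, 18, 16, 188] mean [0.4285 0.1131] rect [0.4282 0.113 ] [0.0115 0.0144] axis 135.5
cap [459, 191, 21, 21, 320] mean [ 0.4947 -0.0233] rect [ 0.4946 -0.0237] [0.0154 0.0147] axis 53.4
cap [456, 266, 10, 4, 31] mean [ 0.4424 -0.0252] rect [ 0.4425 -0.025 ] [0.0025 0.0071] axis 88.7
handle [360, 171, 21, 99, 1650] mean [0.4757 0.0474] rect [0.4747 0.0474] [0.0769 0.0148] axis -175.8
```

View pics/w4.png

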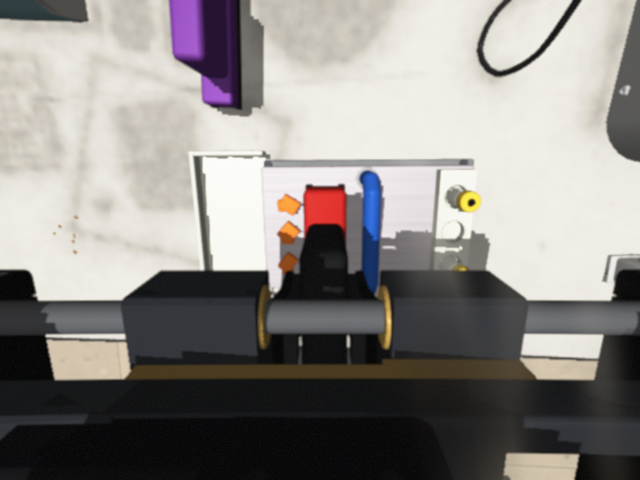

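The chips at (288,204), (288,232) and (288,262) lie left of the red blade, and the handle at (370,230) is right of it. The blade fits between them, so I'll descend in steps.

>>> {"op": "apply_moves", "data": {"deltas": [{"translation": [-0.001,-0.003,-0.025],"turn": [0.003,0,0.006],"hand": 0.0},{"translation": [0,0,-0.025],"turn": [0,0,0],"hand": 0.0},{"translation": [0,0,0],"turn": [0,0,0],"hand": 0.0}]}}

```text
time: 6.4
ee_pos: [0.4589, 0.0838, 0.1258]
eef_rot: [1.0, 0.028, 0.001, 0.0]
ft_force: [-0.3, 0.1, -2.9]
width: 0.0198
```

>>> {"op": "apply_moves", "data": {"deltas": [{"translation": [-0.001,-0.003,-0.013],"turn": [0,0,0],"hand": 0.0},{"translation": [0,0,-0.008],"turn": [0,0,0],"hand": 0.0},{"translation": [0,0,-0.003],"turn": [0,0,0],"hand": 0.0},{"translation": [0,0,0],"turn": [0,0,0],"hand": 0.0}]}}

```text
time: 6.8
ee_pos: [0.4587, 0.0834, 0.1019]
eef_rot: [1.0, 0.03, 0.002, -0.0]
ft_force: [-0.1, 0.6, -2.3]
width: 0.0197
```

>>> {"op": "apply_moves", "data": {"deltas": [{"translation": [0,0,-0.002],"turn": [0,0,-0.005],"hand": 0.0},{"translation": [0,0,-0.001],"turn": [0,0,0],"hand": 0.0},{"translation": [0,0,0],"turn": [0,0,0],"hand": 0.0}]}}

```text
time: 7.1
ee_pos: [0.4595, 0.0836, 0.0997]
eef_rot: [1.0, 0.027, 0.003, -0.0]
ft_force: [-0.1, 0.6, -1.3]
width: 0.0196
```

>>> {"op": "apply_moves", "data": {"deltas": [{"translation": [0,0,-0.002],"turn": [0,0.003,0],"hand": 0.0},{"translation": [0,0,0],"turn": [0,0,0],"hand": 0.0}]}}

```text
time: 7.3
ee_pos: [0.4598, 0.0835, 0.0979]
eef_rot: [1.0, 0.027, 0.001, -0.0]
ft_force: [0.9, -0.4, -2.2]
width: 0.0203
```

>>> {"op": "apply_moves", "data": {"deltas": [{"translation": [-0.0005,0.01,0],"turn": [0,0,0],"hand": 0.0},{"translation": [-0.0005,0.01,0],"turn": [0,0,0],"hand": 0.0},{"translation": [-0.0005,0.01,0],"turn": [0,0,0],"hand": 0.0},{"translation": [-0.0005,0.008,0],"turn": [0,0,0],"hand": 0.0},{"translation": [0,0,0],"turn": [0,0,0],"hand": 0.0}]}}

```text
time: 7.8
ee_pos: [0.4575, 0.126, 0.0982]
eef_rot: [1.0, 0.028, 0.002, -0.001]
ft_force: [-0.4, 0.4, -2.1]
width: 0.0197
```

>>> {"op": "apply_moves", "data": {"deltas": [{"translation": [-0.001,0.008,0],"turn": [0,0,0],"hand": 0.0},{"translation": [-0.001,0.008,0],"turn": [0,0,0],"hand": 0.0},{"translation": [0,0.004,0],"turn": [0,0,0],"hand": 0.0},{"translation": [0,0,0],"turn": [0,0,0],"hand": 0.0},{"translation": [0,0,0],"turn": [0,0,0],"hand": 0.0}]}}

```text
time: 8.3
ee_pos: [0.4551, 0.148, 0.0981]
eef_rot: [1.0, 0.028, 0.002, -0.001]
ft_force: [0.7, 0.2, -2.6]
width: 0.0196
```

```bash
python3 - <<'E'
from b import *
st();ct,t=shot('top','t5.png');c,w=shot('wrist','w5.png'); st()
blobs(w,c,'chipw',(3,120,120),(17,255,255),.009,(0,0,640,270),15)
blobs(t,ct,'chipt',(3,120,120),(17,255,255),.009,(310,270,380,360),2)
a=cv2.resize(t[270:360,290:430],(700,450),interpolation=cv2.INTER_CUBIC); b=cv2.resize(w[120:270,150:500],(350,150))
cv2.imwrite('pics/v5.png',np.vstack([a,np.hstack([b,b])])[:,:,::-1])
E
```

```text
{'time': 8.3, 'ee_pos': [0.4551, 0.148, 0.0981], 'eef_rot': [0.9996, 0.028, 0.0016, -0.0006], 'ft_force': [0.6595, 0.2371, -2.6011], 'width': 0.0196, 'joint_positions': [0.4957, 0.283, -0.9961, 1.9602, 0.2759, 1.0382, -2.1384]}
{'time': 8.4, 'ee_pos': [0.4551, 0.1478, 0.0981], 'eef_rot': [0.9996, 0.0278, 0.0016, -0.0006], 'ft_force': [0.1455, 0.1945, -2.0241], 'width': 0.0196, 'joint_positions': [0.4961, 0.2829, -0.996, 1.9602, 0.2758, 1.0382, -2.1383]}
chipw [292, 212, 14, 24, 221] mean [0.4737 0.1666] rect [0.4728 0.1671] [0.0161 0.0088] axis -175.4
```

View pics/v5.png

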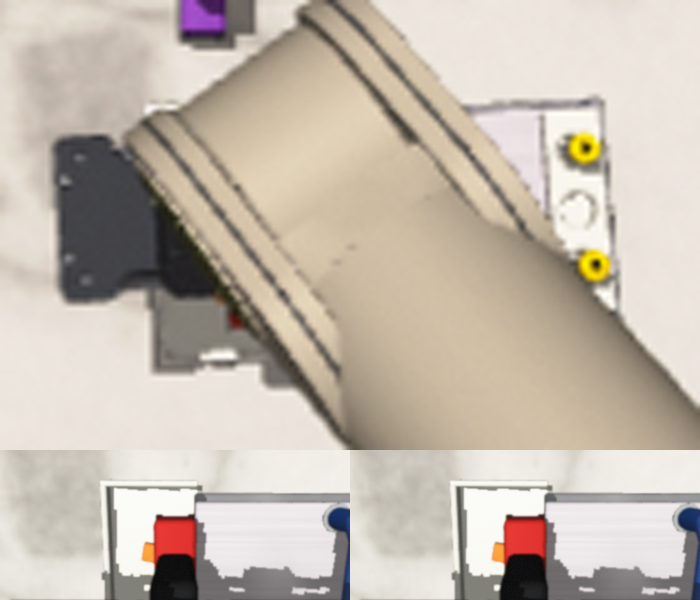

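A chip shows in the trough at (148,552) in the crop, just ahead of the blade, but the other two are hidden. I'll lift and look while still holding the scraper.

>>> {"op": "apply_moves", "data": {"deltas": [{"translation": [0,0,0.025],"turn": [0,0,0],"hand": 0.0},{"translation": [0,0,0.04],"turn": [0,0,0],"hand": 0.0},{"translation": [0.02,0.03,0.02],"turn": [0,0,0],"hand": 0.0},{"translation": [0,0.04,0],"turn": [0,0,0],"hand": 0.0},{"translation": [0,0.03,0],"turn": [0,0,0],"hand": 0.0}]}}

```text
time: 8.9
ee_pos: [0.4777, 0.2413, 0.187]
eef_rot: [1.0, 0.019, 0.002, 0.002]
ft_force: [-0.5, -0.5, -2.7]
width: 0.0197
```

```bash
python3 - <<'E'
from b import *
st();ct,t=shot('top','t6.png');c,w=shot('wrist','w6.png')
blobs(w,c,'chipw',(3,120,120),(17,255,255),.011,(0,0,640,270),15)
blobs(t,ct,'chipt',(3,120,120),(17,255,255),.011,(310,270,380,360),2)
blobs(t,ct,'cap',(22,130,130),(32,255,255),.062,(395,285,420,335))
blobs(t,ct,'handle',(100,120,80),(125,255,255),.058,(366,285,392,340))
a=cv2.resize(t[270:360,290:430],(700,450),interpolation=cv2.INTER_CUBIC); b=cv2.resize(w[120:270,280:630],(350,150))
cv2.imwrite('pics/v6.png',np.vstack([a,np.hstack([b,b])])[:,:,::-1])
E
```

```text
{'time': 8.9, 'ee_pos': [0.4777, 0.2413, 0.187], 'eef_rot': [0.9998, 0.0194, 0.0024, 0.002], 'ft_force': [-0.4704, -0.5124, -2.6844], 'width': 0.0197, 'joint_positions': [0.3264, 0.3277, -1.0355, 1.7267, 0.3018, 1.2557, -2.3125]}
chipw [403, 225, 17, 14, 155] mean [0.4748 0.1654] rect [0.474  0.1648] [0.0148 0.0117] axis 106.1
cap [404, 297, 6, 6, 30] mean [ 0.4912 -0.022 ] rect [ 0.4906 -0.0222] [0.0129 0.013 ] axis 73.0
cap [406, 320, 6, 6, 29] mean [ 0.4321 -0.0252] rect [ 0.4322 -0.0254] [0.0128 0.0127] axis 75.8
handle [375, 293, 8, 31, 144] mean [0.4699 0.0493] rect [0.4693 0.0495] [0.0771 0.0133] axis -174.9
```

View pics/v6.png

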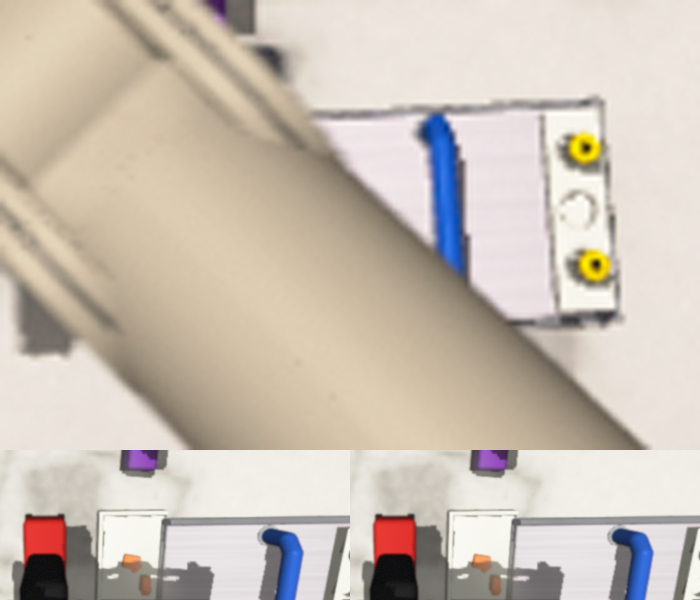

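Two chips are in the gutter, at (131,562) and (145,583) in the crop. The third is out of view, so I'll shift back in x for a better look.

>>> {"op": "apply_moves", "data": {"deltas": [{"translation": [-0.02,0,0.02],"turn": [0,0,0],"hand": 0.0},{"translation": [-0.025,0,0.02],"turn": [0,0,0],"hand": 0.0},{"translation": [-0.015,0,0.02],"turn": [0,0,0],"hand": 0.0},{"translation": [0,0,0],"turn": [0,0,0],"hand": 0.0}]}}

```text
time: 9.4
ee_pos: [0.4145, 0.2428, 0.2467]
eef_rot: [1.0, 0.022, -0.0, 0.001]
ft_force: [0.1, 0.8, -2.1]
width: 0.0198
```

```bash
python3 - <<'E'
from b import *
st();cs,s=shot('scene','s7.png');c,w=shot('wrist','w7.png')
blobs(w,c,'chipw',(2,100,70),(17,255,255),.011,(0,0,640,270),15)
blobs(s,cs,'chips',(3,120,100),(17,255,255),.011,(330,240,420,300),2)
for n,cc in (('w',c),('s',cs)): print(n,proj(cc,[[.428,.165,.008],[.475,.165,.008],[.45,.138,.02]]).round(0).tolist())
a=cv2.resize(w[120:270,250:600],(700,300),interpolation=cv2.INTER_CUBIC); b=cv2.resize(s[230:300,300:440],(600,300),interpolation=cv2.INTER_CUBIC)
cv2.imwrite('pics/v7.png',np.vstack([a,np.pad(b,((0,0),(0,100),(0,0)))])[:,:,::-1])
E
```

```text
{'time': 9.4, 'ee_pos': [0.4145, 0.2428, 0.2467], 'eef_rot': [0.9998, 0.022, -0.0001, 0.001], 'ft_force': [0.1105, 0.8465, -2.0566], 'width': 0.0198, 'joint_positions': [0.4542, 0.1048, -1.1217, 1.7685, 0.0988, 1.3299, -2.2157]}
chipw [392, 155, 17, 16, 184] mean [0.4726 0.1635] rect [0.4718 0.1633] [0.0175 0.0144] axis 62.7
chipw [409, 175, 8, 17, 123] mean [0.4515 0.1484] rect [0.451  0.1482] [0.0172 0.0075] axis -174.2
chipw [345, 194, 1, 25, 25] mean [0.4232 0.2189] rect [0.4231 0.2189] [0.0263 0.    ] axis -176.7
chipw [394, 199, 14, 15, 159] mean [0.4259 0.1579] rect [0.4257 0.1586] [0.0154 0.0139] axis 163.2
chips [353, 271, 5, 3, 11] mean [0.4684 0.168 ] rect [0.469 0.167] [0.0135 0.0125] axis 96.3
chips [361, 270, 5, 5, 19] mean [0.4518 0.1468] rect [0.4504 0.148 ] [0.0133 0.0252] axis 138.6
chips [365, 276, 4, 3, 11] mean [0.4217 0.1622] rect [0.4218 0.1628] [0.0098 0.0125] axis 142.7
w [[394.0, 203.0], [398.0, 159.0], [424.0, 185.0]]
s [[365.0, 277.0], [354.0, 272.0], [365.0, 269.0]]
```

View pics/v7.png

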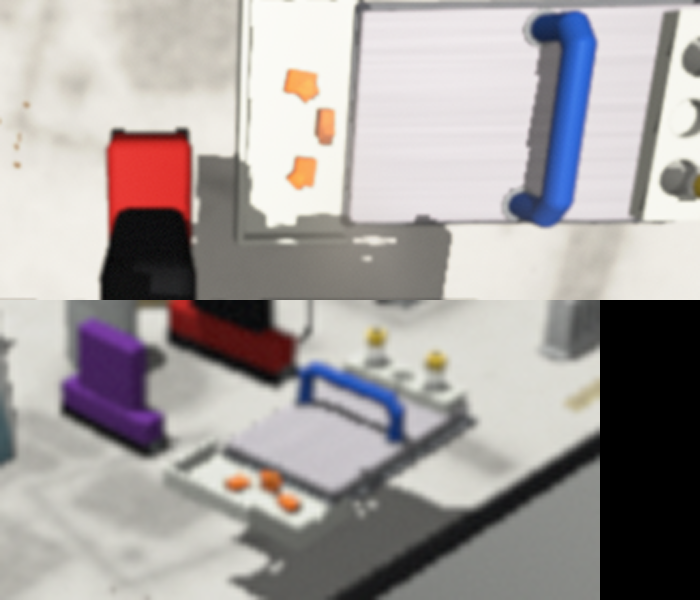

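All three chips are in the gutter. The middle one stands on its edge, about 9 mm clear of the carrier, and the scene camera agrees. Next I'll set the scraper down at about (0.46, 0.25).

>>> {"op": "apply_moves", "data": {"deltas": [{"translation": [0.015,0.003,-0.03],"turn": [0,0,0],"hand": 0.0},{"translation": [0.015,0.003,-0.035],"turn": [0,0,0],"hand": 0.0},{"translation": [0.01,0.003,-0.035],"turn": [0,0,0],"hand": 0.0},{"translation": [0.005,0,-0.03],"turn": [0,0,0],"hand": 0.0},{"translation": [0,0,0],"turn": [0,0,0],"hand": 0.0}]}}

```text
time: 10.0
ee_pos: [0.4649, 0.246, 0.1035]
eef_rot: [1.0, 0.017, -0.003, 0.003]
ft_force: [0.2, -0.2, -1.6]
width: 0.0194
```

>>> {"op": "apply_moves", "data": {"deltas": [{"translation": [0,0,-0.01],"turn": [0,0,0],"hand": 0.0},{"translation": [0,0,-0.006],"turn": [0,0,0],"hand": 0.0},{"translation": [0,0,0],"turn": [0,0,0],"hand": 0.0}]}}

```text
time: 10.3
ee_pos: [0.4652, 0.2459, 0.0868]
eef_rot: [1.0, 0.017, -0.003, 0.003]
ft_force: [0.2, 0.1, -1.5]
width: 0.0196
```

```bash
python3 -c "
from h import *
st()"
```

```text
{'time': 10.3, 'ee_pos': [0.4652, 0.2459, 0.0868], 'eef_rot': [0.9998, 0.017, -0.0035, 0.0025], 'ft_force': [0.1786, 0.1, -1.4516], 'width': 0.0196, 'joint_positions': [0.2612, 0.4442, -0.9909, 1.8431, 0.417, 1.0903, -2.4242]}
```

>>> {"op": "apply_moves", "data": {"deltas": [{"translation": [0,0,-0.005],"turn": [0.012,-0.012,0],"hand": 0.0},{"translation": [0,0,-0.003],"turn": [0,0,0],"hand": 0.0},{"translation": [0,0,0],"turn": [0,0,0],"hand": 0.0}]}}

```text
time: 10.6
ee_pos: [0.4666, 0.2464, 0.0815]
eef_rot: [1.0, 0.017, 0.005, -0.004]
ft_force: [0.5, -0.3, -1.4]
width: 0.0199
```

>>> {"op": "apply_moves", "data": {"deltas": [{"translation": [0,0,-0.0015],"turn": [0,0,0],"hand": 0.0},{"translation": [0,0,-0.001],"turn": [0,0,0],"hand": 0.0}]}}

```text
time: 10.8
ee_pos: [0.4674, 0.2467, 0.0802]
eef_rot: [1.0, 0.017, 0.006, -0.004]
ft_force: [0.3, -0.3, -1.8]
width: 0.0193
```

>>> {"op": "apply_moves", "data": {"deltas": [{"translation": [0,0,-0.002],"turn": [0,0,0],"hand": 0.0},{"translation": [0,0,-0.0015],"turn": [0,0,0],"hand": 0.0},{"translation": [0,0,-0.001],"turn": [0,0,0],"hand": 0.0}]}}

```text
time: 11.1
ee_pos: [0.4682, 0.247, 0.0766]
eef_rot: [1.0, 0.017, 0.007, -0.004]
ft_force: [-5.1, -5.2, 19.1]
width: 0.0195
```

>>> {"op": "apply_moves", "data": {"deltas": [{"translation": [0,0,0.0005],"turn": [0,0,0],"hand": 0.0},{"translation": [0,0,0],"turn": [0,0,0],"hand": 0.06},{"translation": [0,0,0],"turn": [0,0,0],"hand": 0.06},{"translation": [0,0,0],"turn": [0,0,0],"hand": 0.06},{"translation": [0,0,0],"turn": [0,0,0],"hand": 0.06}]}}

```text
time: 11.6
ee_pos: [0.4684, 0.2475, 0.0774]
eef_rot: [1.0, 0.017, 0.007, -0.004]
ft_force: [-0.4, -0.7, -0.5]
width: 0.0437
```

>>> {"op": "apply_moves", "data": {"deltas": [{"translation": [0,0,0.01],"turn": [0,0,0],"hand": 0.06},{"translation": [0,0,0.03],"turn": [0,0,0],"hand": 0.06},{"translation": [0,0,0.035],"turn": [0,0,0],"hand": 0.06},{"translation": [0,0,0.035],"turn": [0,0,0],"hand": 0.06},{"translation": [0,0,0],"turn": [0,0,0],"hand": 0.06}]}}

```text
time: 12.1
ee_pos: [0.4669, 0.248, 0.1931]
eef_rot: [1.0, 0.018, 0.006, -0.004]
ft_force: [0.0, 1.0, 0.6]
width: 0.0598
```

```bash
python3 - <<'E'
from b import *
st();c,w=shot('wrist','w8.png')
blobs(w,c,'red',(0,150,70),(6,255,255),.034,(150,0,640,270),60)
blobs(w,c,'black',(0,0,0),(180,255,60),.092,(250,60,640,270),600)
blobs(w,c,'chipw',(2,100,70),(17,255,255),.011,(380,0,640,270),15)
print(proj(c,[[.4665,.2467,.092]]))
E
```

```text
{'time': 12.1, 'ee_pos': [0.4669, 0.248, 0.1931], 'eef_rot': [0.9998, 0.0177, 0.0059, -0.0041], 'ft_force': [0.0224, 0.9705, 0.6179], 'width': 0.0598, 'joint_positions': [0.3586, 0.3044, -1.077, 1.7437, 0.2832, 1.2475, -2.3222]}
red [315, 174, 26, 29, 613] mean [0.5059 0.2482] rect [0.5038 0.2479] [0.024  0.0217] axis 98.7
black [314, 197, 27, 73, 1830] mean [0.4763 0.2474] rect [0.4765 0.2474] [0.0536 0.0186] axis -178.8
chipw [406, 214, 19, 17, 206] mean [0.4734 0.1641] rect [0.4725 0.1632] [0.0176 0.0142] axis 65.0
chipw [429, 241, 4, 9, 22] mean [0.4503 0.1467] rect [0.4507 0.1467] [0.0081 0.0029] axis -166.2
chipw [410, 261, 14, 9, 100] mean [0.4298 0.1577] rect [0.4301 0.158 ] [0.0082 0.0124] axis 93.8
[[327.32175159 247.31957703]]
```

The scraper stands upright at (0.466, 0.2475), and the fingers are free of it. Now over to the handle.

>>> {"op": "apply_moves", "data": {"deltas": [{"translation": [0,-0.04,0.01],"turn": [0.004,0.005,0.005],"hand": 0.06},{"translation": [-0.002,-0.045,0.01],"turn": [0.004,0.005,0.006],"hand": 0.06},{"translation": [-0.002,-0.045,0],"turn": [0,0,0.006],"hand": 0.06},{"translation": [-0.003,-0.04,0],"turn": [0,0,0],"hand": 0.06},{"translation": [0,-0.02,0],"turn": [0,0,0],"hand": 0.06}]}}

```text
time: 12.65
ee_pos: [0.4546, 0.0556, 0.2093]
eef_rot: [0.999, 0.032, -0.002, -0.009]
ft_force: [1.2, 0.7, 0.5]
width: 0.0602
```

>>> {"op": "apply_moves", "data": {"deltas": [{"translation": [0,0,0],"turn": [0,0,0],"hand": 0.06},{"translation": [0,0,0],"turn": [0,0,0],"hand": 0.06}]}}

```text
time: 12.85
ee_pos: [0.4538, 0.0519, 0.2081]
eef_rot: [1.0, 0.028, -0.003, -0.009]
ft_force: [-0.1, 0.5, -0.1]
width: 0.0603
```

```bash
python3 - <<'E'
from b import *
st();c,w=shot('wrist','w9.png');st()
blobs(w,c,'handle',(100,100,60),(125,255,255),.058,(250,0,400,270),100)
blobs(w,c,'cap',(22,130,130),(32,255,255),.062,(300,0,640,270),30)
blobs(w,c,'chipw',(2,100,70),(17,255,255),.011,(0,0,640,270),15)
E
```

```text
{'time': 12.85, 'ee_pos': [0.4538, 0.0519, 0.2081], 'eef_rot': [0.9996, 0.0283, -0.0031, -0.0086], 'ft_force': [-0.1284, 0.5377, -0.0709], 'width': 0.0603, 'joint_positions': [0.8348, 0.05, -1.0395, 1.8768, 0.0265, 1.2426, -1.7271]}
{'time': 12.9, 'ee_pos': [0.4538, 0.052, 0.2081], 'eef_rot': [0.9995, 0.0286, -0.0031, -0.0086], 'ft_force': [0.1494, -0.3278, -0.252], 'width': 0.06, 'joint_positions': [0.8342, 0.0504, -1.0395, 1.8767, 0.0268, 1.2427, -1.7271]}
handle [328, 160, 16, 110, 1561] mean [0.4661 0.0458] rect [0.465  0.0457] [0.0946 0.0124] axis -177.3
cap [416, 179, 17, 17, 154] mean [ 0.4948 -0.025 ] rect [ 0.4944 -0.0251] [0.0134 0.0128] axis 81.1
chipw [208, 185, 19, 17, 230] mean [0.473  0.1616] rect [0.4722 0.1613] [0.0176 0.0155] axis 67.7
chipw [226, 206, 10, 18, 161] mean [0.4518 0.1486] rect [0.4517 0.1484] [0.0089 0.0175] axis 179.2
chipw [215, 231, 16, 17, 177] mean [0.4266 0.1556] rect [0.4261 0.1565] [0.0141 0.0186] axis 161.7
chipw [118, 248, 15, 1, 15] mean [0.4105 0.2558] rect [0.4105 0.2558] [0.     0.0142] axis 93.5
```

>>> {"op": "apply_moves", "data": {"deltas": [{"translation": [0.004,-0.003,-0.035],"turn": [-0.016,-0.006,0],"hand": 0.06},{"translation": [0.002,-0.001,-0.035],"turn": [0,0,0],"hand": 0.06},{"translation": [0,0,-0.035],"turn": [0,0,0],"hand": 0.06},{"translation": [0,0,0],"turn": [0,0,0],"hand": 0.06}]}}

```text
time: 13.3
ee_pos: [0.4604, 0.0538, 0.1004]
eef_rot: [0.999, 0.032, 0.001, -0.001]
ft_force: [-0.4, 0.1, 0.3]
width: 0.0601
```

>>> {"op": "apply_moves", "data": {"deltas": [{"translation": [0,-0.005,-0.005],"turn": [0,0,-0.008],"hand": 0.06},{"translation": [0,-0.002,-0.012],"turn": [0,0,0],"hand": 0.06},{"translation": [0,0,0],"turn": [0,0,0],"hand": 0.06}]}}

```text
time: 13.6
ee_pos: [0.4617, 0.0488, 0.0851]
eef_rot: [1.0, 0.03, 0.002, -0.002]
ft_force: [-0.1, -0.6, -0.6]
width: 0.06
```

```bash
python3 - <<'E'
from b import *
st();c,w=shot('wrist','w10.png')
blobs(w,c,'handle',(100,100,60),(125,255,255),.058,(200,0,450,290),100)
print(proj(c,[[.46,.048,.058],[.49,.05,.058]]))
cv2.imwrite('pics/v10.png',w[60:340,80:560,::-1])
E
```

```text
{'time': 13.6, 'ee_pos': [0.4617, 0.0488, 0.0851], 'eef_rot': [0.9995, 0.03, 0.0022, -0.0019], 'ft_force': [-0.056, -0.5691, -0.5811], 'width': 0.06, 'joint_positions': [0.7228, 0.268, -1.0034, 2.0062, 0.2655, 0.9999, -1.9196]}
handle [318, 183, 27, 107, 2632] mean [0.4863 0.0471] rect [0.4862 0.0472] [0.0557 0.0133] axis -177.0
[[326.21950068 285.94554835]
 [325.93821547 230.44551763]]
```

View pics/v10.png

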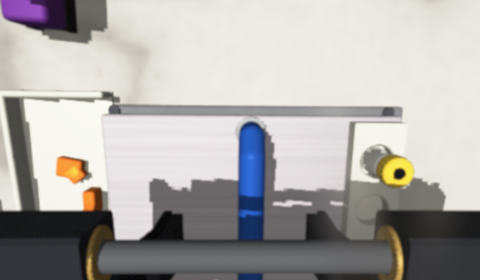

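The bar at x=250 px is midway between the fingers (160 and 340 px), with the vial well clear. I'll descend the last 36 mm.

>>> {"op": "apply_moves", "data": {"deltas": [{"translation": [0,-0.002,-0.014],"turn": [-0.003,0.004,0],"hand": 0.06},{"translation": [0,0,-0.014],"turn": [0,0,0],"hand": 0.06},{"translation": [0,0,-0.006],"turn": [0,0,0],"hand": 0.06},{"translation": [0,0,0],"turn": [0,0,0],"hand": 0.06}]}}

```text
time: 14.05
ee_pos: [0.4647, 0.0469, 0.0534]
eef_rot: [1.0, 0.029, 0.003, 0.0]
ft_force: [-0.4, -0.3, 0.4]
width: 0.0601
```

>>> {"op": "apply_moves", "data": {"deltas": [{"translation": [-0.002,0,-0.003],"turn": [0,0.006,0],"hand": 0.06},{"translation": [0,0,-0.001],"turn": [0,0,0],"hand": 0.06},{"translation": [0,0,0],"turn": [0,0,0],"hand": 0.0},{"translation": [0,0,0],"turn": [0,0,0],"hand": 0.0},{"translation": [0,0,0],"turn": [0,0,0],"hand": 0.0}], "newtons": 50}}

```text
time: 14.55
ee_pos: [0.4633, 0.0473, 0.0504]
eef_rot: [1.0, 0.03, 0.001, 0.0]
ft_force: [0.6, -0.6, 0.1]
width: 0.0432
```

>>> {"op": "apply_moves", "data": {"deltas": [{"translation": [0,0,0],"turn": [0,0,0],"hand": 0.0},{"translation": [0,0,0],"turn": [0,0,0],"hand": 0.0},{"translation": [0,0,0],"turn": [0,0,0],"hand": 0.0},{"translation": [0,0,0],"turn": [0,0,0],"hand": 0.0},{"translation": [0,0,0],"turn": [0,0,0],"hand": 0.0}]}}

```text
time: 15.05
ee_pos: [0.4635, 0.0468, 0.0507]
eef_rot: [1.0, 0.029, 0.001, 0.0]
ft_force: [0.8, 1.3, -0.1]
width: 0.0127
```

>>> {"op": "apply_moves", "data": {"deltas": [{"translation": [0,0,0],"turn": [0,0,0],"hand": 0.0},{"translation": [0,0,0],"turn": [0,0,0],"hand": 0.0},{"translation": [0,0,0.004],"turn": [0,0,0],"hand": 0.0},{"translation": [0,0,0.006],"turn": [0,0,0],"hand": 0.0},{"translation": [0,0,0],"turn": [0,0,0],"hand": 0.0}]}}

```text
time: 15.55
ee_pos: [0.4621, 0.0469, 0.0604]
eef_rot: [1.0, 0.03, -0.0, 0.0]
ft_force: [-0.0, -0.0, -5.3]
width: 0.0124
```

The force reads −5.3 N, so the carrier hangs in the grip. I'll lift slowly.

>>> {"op": "apply_moves", "data": {"deltas": [{"translation": [0,0,0.008],"turn": [0,0,0],"hand": 0.0},{"translation": [0,0,0.012],"turn": [0,0,0],"hand": 0.0},{"translation": [0,0,0.014],"turn": [0,0,0],"hand": 0.0},{"translation": [0,0,0.014],"turn": [0,0,0],"hand": 0.0},{"translation": [0,0,0.01],"turn": [0,0,0],"hand": 0.0}]}}

```text
time: 16.05
ee_pos: [0.4609, 0.0473, 0.1225]
eef_rot: [1.0, 0.03, -0.001, -0.0]
ft_force: [-0.2, 0.9, -6.2]
width: 0.0127
```

>>> {"op": "apply_moves", "data": {"deltas": [{"translation": [0,0,0.01],"turn": [0,0,0],"hand": 0.0},{"translation": [0,0,0.014],"turn": [0,0,0],"hand": 0.0},{"translation": [0,0,0.014],"turn": [0,0,0],"hand": 0.0},{"translation": [0,0,0.014],"turn": [0,0,0],"hand": 0.0},{"translation": [0,0,0.006],"turn": [0,0,0],"hand": 0.0}]}}

```text
time: 16.55
ee_pos: [0.4613, 0.0475, 0.1871]
eef_rot: [1.0, 0.03, -0.0, 0.0]
ft_force: [0.4, 0.7, -5.6]
width: 0.0125
```

```bash
python3 -c "
from h import *
st()"
```

```text
{'time': 16.55, 'ee_pos': [0.4613, 0.0475, 0.1871], 'eef_rot': [0.9995, 0.0302, -0.0, 0.0005], 'ft_force': [0.3812, 0.7117, -5.6128], 'width': 0.0125, 'joint_positions': [0.8243, 0.1017, -1.056, 1.8925, 0.096, 1.2006, -1.7746]}
```

>>> {"op": "apply_moves", "data": {"deltas": [{"translation": [0,0,0.008],"turn": [0,0,0],"hand": 0.0},{"translation": [0,0,0.003],"turn": [0,0,0],"hand": 0.0},{"translation": [0,0,0],"turn": [0,0,0],"hand": 0.0},{"translation": [0,0,0],"turn": [0,0,0],"hand": 0.0},{"translation": [0,0,0],"turn": [0,0,0],"hand": 0.0}]}}

```text
time: 17.05
ee_pos: [0.4611, 0.0473, 0.1991]
eef_rot: [1.0, 0.03, -0.0, 0.001]
ft_force: [1.3, -0.0, -5.5]
width: 0.0129
```

>>> {"op": "apply_moves", "data": {"deltas": [{"translation": [0,0,0],"turn": [0,0,0],"hand": 0.0},{"translation": [0,0,0],"turn": [0,0,0],"hand": 0.0},{"translation": [0,0,0],"turn": [0,0,0],"hand": 0.0},{"translation": [0,0,0],"turn": [0,0,0],"hand": 0.0},{"translation": [0,0,0],"turn": [0,0,0],"hand": 0.0}]}}

```text
time: 17.55
ee_pos: [0.4605, 0.0473, 0.198]
eef_rot: [1.0, 0.03, -0.001, 0.0]
ft_force: [0.2, -0.1, -5.5]
width: 0.0125
```

```bash
python3 - <<'E'
from b import *
st();cs,s=shot('scene','s11.png');c,w=shot('wrist','w11.png')
blobs(s,cs,'chips',(3,120,100),(17,255,255),.011,(330,240,420,300),2)
blobs(w,c,'chipw',(2,100,70),(17,255,255),.011,(0,0,640,270),15)
blobs(w,c,'cap',(22,130,130),(32,255,255),.21,(300,0,640,300),30)
blobs(s,cs,'cap',(22,130,130),(32,255,255),.21,(330,120,460,270),5)
a=cv2.resize(w[60:300,80:560],(600,300)); b=cv2.resize(s[170:300,260:460],(600,300),interpolation=cv2.INTER_CUBIC)
cv2.imwrite('pics/v11.png',np.vstack([a,b])[:,:,::-1])
E
```

```text
{'time': 17.55, 'ee_pos': [0.4605, 0.0473, 0.198], 'eef_rot': [0.9995, 0.0303, -0.0011, 0.0003], 'ft_force': [0.1762, -0.077, -5.4576], 'width': 0.0125, 'joint_positions': [0.8321, 0.0859, -1.0563, 1.8783, 0.0796, 1.2243, -1.7601]}
chips [353, 271, 5, 3, 11] mean [0.4684 0.168 ] rect [0.469 0.167] [0.0135 0.0125] axis 96.3
chips [361, 270, 5, 5, 17] mean [0.4516 0.1479] rect [0.451  0.1479] [0.012  0.0262] axis 144.5
chips [365, 276, 4, 3, 11] mean [0.4217 0.1622] rect [0.4218 0.1628] [0.0098 0.0125] axis 142.7
chipw [84, 148, 19, 1, 19] mean [0.5148 0.2603] rect [0.5148 0.2603] [0.    0.016] axis 93.9
cap [479, 233, 44, 39, 1101] mean [ 0.4934 -0.0206] rect [ 0.4932 -0.0202] [0.0188 0.0141] axis 56.3
```

View pics/v11.png

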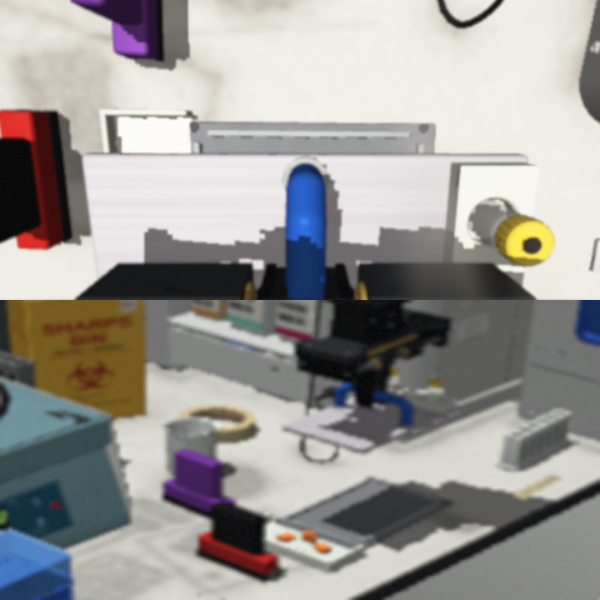

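The last view shows the carrier held level, with its plate edges symmetric about the bar (83 / 305 / 527 px). Both vials are up, the three chips are in the gutter and the scraper stands upright and free. I'm handing it in.

```bash
python3 -c "
from h import *
print(order.close_job())"
```

```text
the job is handed in; nothing more can be done
None
```

I handed the job in at about 17.6 s of the 64 s allowed; the hand-in reports no verdict. I used the scraper to push all three chips off the carrier into the gutter. I then stood the scraper on the bench at about (0.466, 0.248) and let go. After that I gripped the carrier by its blue handle at 50 N and lifted it straight up about 147 mm.

**Last checks:**
- **Chips:** the scene camera found all three in the gutter at the same places as before the lift. The middle one stands on its edge, clear of the carrier.
- **Scraper:** the last picture shows it upright and let go, about 0.2 m from the middle of the dock.
- **Carrier:** the grip carried a steady 5.5 N, about the carrier's weight. The tool was within 0.2° of level, and the plate looks level and still in both pictures. That is a visual check; I did not measure the carrier's own tilt.
- **Vials:** both yellow caps show in the scene picture. The wrist camera saw only one of them, and my colour search in the scene picture did not pick the caps up.
- **Racks, cassettes and tape:** I never steered near them, but I did not measure them again at the end.

**Disagreements:**
- The wrist and top cameras differed by 2–5 mm on the handle, so I went by the close-range wrist view.
- The fingers closed to 12.5 mm on the 14 mm bar. I took that as the pads giving under the grip, and it held steady.
- Joint 7 came within 0.03 rad of its limit while I was picking up the scraper.

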